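Clamp a glued organ pipe under a hold-down F-clamp

ROBOT

A 7-joint arm with a two-finger parallel gripper is mounted at the origin on the work surface. World frame = base frame: x ahead of the robot, y to its left, z up, the work surface at z = 0. Lengths are in m, angles in degrees, forces in N, time in s.
With the tool pointing down it reaches from about 0.4 to 0.85 m from the base axis. Payload 4.4 kg.
Tool frame: the origin (TCP) lies midway between the tips of the shut fingers; the grasp point (between the pads) lies 19 mm behind it; x points along the fingers, y is the direction in which the jaws open and shut, and the axes are right-handed (so a half turn about x gives the same grasp; the last joint's range is limited). The gripper opens to 94 mm and grips with 3 to 60 N. Pads are 16 mm wide; open, the fingers measure 119 mm over their backs; the gripper's body (75 mm by 177 mm) begins 78 mm behind the grasp point.
Start: joints at [-78.999, 36.005, 2.206, 86.941, -1.547, 57.084, -1.146], TCP at [0.166, 0.629, 0.205] pointing down, gripper open.
Joint ranges: [-175.42, 175.42], [-21.48, 121.26], [-71.46, 75.88], [10.55, 141.38], [-63.04, 243.04], [13.31, 113.54], [-168.57, 168.57]. Speed limits (degrees/s): [147.25, 147.25, 180, 180, 180, 180, 180].

INTERFACE

Orientations are given as [roll, pitch, yaw] about the fixed x, y, z axes, in that order (R = Rz(yaw) Ry(pitch) Rx(roll)).
In Python, from station import arm gives the robot as it stands. The module is installed in compiled form; this text tells all that it offers.
- The arm moves only by the shell command python3 -m handwheel 'ROWS' [OPENING] [FORCE]. ROWS is JSON, one flat list of numbers, 4 for each row, row after row: the shift along the tool's x, y, z in m, then the turn about the tool's x in rad. In form: [tx, ty, tz, turn, tx, ty, tz, turn, ...]. A call has 1 to 12 rows; each row shifts and turns the pose as measured when the row begins, along the tool's axes as they then stand; what a row does not reach is not made up. A row lasts 1/8 s, in which the tool goes at most 62.5 mm and 10.7 degrees, less where a joint would pass 70% of its speed; a pose out of reach is approached as far as the arm can. A call is refused whole if a number of a shift passes 0.0625 or a number of a turn 0.188, either way. A call with a gripper value outside its range is refused whole. OPENING is the finger opening in m, from 0 to 0.094, set as the call begins (- or left out, the last holds). The fingers move at their own pace and stop on an object; FORCE is the grip in N (left out, the last holds). Time passes only in rows, so rows that do not move let the fingers close. It gives the time, the measured TCP pose, the force and the opening at its end, in the units of the state.
- arm.state(): the state, without advancing time (a new reading comes with each control period).
- arm.capture(name): name is "side" or "top"; returns (picture, depth): 384x512x3 uint8, blue, green, red; 384x512 float32, m along the optical axis (not along the pixel's ray), 0 where there is no reading.
- arm.camera_info(name): a dict with "K" (3x3 intrinsics, pixels), "k1" (the pictures are not rectified: a ray, as slopes to the right and down, at radius r is drawn at 1 + k1 r^2 times it, then the intrinsics apply), "rvec" (rotation vector, rad) and "tvec" (3), from world to camera coordinates, as OpenCV has them. Camera axes: x right, y down, z forward; pixel columns grow to the right and rows downward; lengths in m; the calibration is good to about 2 mm. A picture is of the moment at which its call begins. camera_info takes no time and is no camera call.
- arm.hand_in(): hands the job in, once; it reports no verdict.
The state is a dict: "time_s": time; "q": joint angles; "qd": joint speeds; "joint_efforts": joint torques, N m; "tcp_pos": TCP position; "orientation": TCP orientation; "contact_force": force on the tool from outside, world axes, zero at the start; "ft_torque": the same for the moment, N m; "finger_gap": opening from 0.0 (shut) to 1.0 (fully open).
Only numpy, scipy, OpenCV 4.12 (cv2) and the standard library are available. Lean on these libraries where they do the work, as an engineer would, in place of code of your own. Each camera call takes 0.05 s, during which the arm holds its last target. There are 200 camera calls.

TASK

The front board of the wooden organ pipe has just been glued: clamp it where it lies. Push the clamp's sliding jaw down its bar, pressing gently on the square thumb boss near the bar, until the pad rests on the pipe and the jaw tilts and binds; only then screw the wooden handle clockwise about half a turn past the point where it bites, and let go, leaving the jaw bound and the pipe and everything else on the bench where they are.

Things in the scene. Friction and masses are not known exactly. Their poses are not given: they have to be found in the camera images.
- clamp: Steel hold-down F-clamp fixed to the bench: a 70 x 70 x 8 mm foot plate and an upright flat bar, 24 mm (x) by 10 mm (y), its top 206 mm above the bench. Origin on the bench at the bar's axis; z up. The jaw's arm points along this body's -x, and all it carries lies in its x-z plane.
- boss: Square thumb boss of dark steel on the jaw's arm, flat top 34 x 34 mm; origin at the centre of its top, 60 mm from the bar's axis along the clamp's -x. Pressed down here the jaw slides at 3 to 7 N; with the pad stopped on the pipe, 12 to 16 N drive the collar down some 7 mm more (the boss 4 mm) as the arm tilts; then it jams and the push meets a hard stop. 17 N is plenty; over 22 N breaks it.
- runner (a joint): How far the jaw's screw end has slid down, m (0 to 0.075, more is lower). At 0 the level boss's top stands 193 mm above the bench, and the pad about 100 to 109 mm. It stays where it is left, slides down when pushed and cannot be pulled back up.
- jaw (a joint): Tilt of the jaw's arm, rad: 0 level; 0.05 to 0.06 when the collar is tilted down against the bar and bound. It stays as it is left.
- screw (a joint): Turn of the screw's handle, rad: grows clockwise seen from above, driving the pad down 4 mm a turn (stop at 11). Stays where it is left. Free it takes 0.12 N m, under load some 0.25 to 0.5. With the jaw bound and the pad on the pipe the screw bites at once and each radian adds about 30 N of clamping force: half a turn gives about 100 N, right for the glue; 160 is too much, 185 crushes.
- handle_mid (a point): Middle of the clamp's round upright wooden handle on top of the screw, 140 mm from the bar's axis along the clamp's -x. 32 mm in diameter; its straight part reaches 26 mm below and 24 mm above this point, its rounded top 33 mm above. Free all round. z along the screw, upwards.
- pipe: The work: a square wooden organ pipe lying on the bench under the pad, 64 mm (x) by 280 mm (y) by 60 mm high, with a round foot, 22 mm thick and 50 mm long, on its -y end and a mouth slot in its upper face near that end. Origin at the centre of its underside; its top is flat, 60 mm above that.
- glue_jar: Bystander: glue jar, 52 mm across, 70 mm high, white cap; origin at the centre of its underside.
- cone: Bystander: brass tuning cone, 60 mm across its foot, 85 mm high, point up; origin at the centre of its underside.
- caul: Bystander: small plywood block 50 x 35 x 22 mm beside the clamp's arm, on the bench; origin at the centre of its underside.
- mallet: Bystander: wooden mallet lying on the bench, 220 mm long; origin underneath it.
- brush: Bystander: brush, about 20 cm long, lying on the bench; origin underneath it.
- pin_bowl: Bystander: white bowl, 100 mm across, 45 mm high.
- screwdriver: Bystander: screwdriver lying on the bench; origin underneath it.
- pad: 26 mm round steel pad at the lower end of the screw, turning with it; origin at the centre of its underside. It rides loose on the screw's end and starts hanging anywhere in its 9 mm of play; it lifts on the pipe by that unknown amount before it bears (then it sits 132 mm below handle_mid).

How it is judged:
By the outcome, as a careful person would: the job done as asked, in the order asked, and still so for the second after the job is handed in, with the robot touching nothing.
It also fails if it takes over 58 s, if anything falls off the work surface, if the arm or the gripper's body presses on something with over 40 N, if the wrist force passes 120 N, or if a joint passes its speed limit or range.

## Working session

There is one attempt and no reset: what is moved stays moved. The work goes in short steps, Python scripts to look and compute and a shell command to move; the robot and the scene stay as the last step left them, time stands still between calls to the robot, and variables do not carry over. Pictures are saved under pics/ and viewed, about 8 in all and at most 12, crops included, and the job is handed in when it is done.

```bash
mkdir -p pics
cat > h.py <<'E'
import numpy as np, cv2
from station import arm
def cam(n):
    c=arm.camera_info(n);K=np.array(c["K"],float);R=cv2.Rodrigues(np.array(c["rvec"],float))[0];t=np.array(c["tvec"],float).ravel()
    return K,np.array([c["k1"],0,0,0,0],float),R,t
def slopes(n,px):
    # drawn = s*(1+k1 s^2): OpenCV radial model
    K,d,R,t=cam(n);return cv2.undistortPoints(np.array(px,float).reshape(-1,1,2),K,d).reshape(-1,2)
def ray(n,px):
    K,d,R,t=cam(n);s=slopes(n,px);D=np.c_[s,np.ones(len(s))]@R;return -R.T@t,D
def onz(n,px,z):
    o,D=ray(n,px);return o+D*((z-o[2])/D[:,2])[:,None]
def cloud(n,depth):
    h,w=depth.shape;u,v=np.meshgrid(np.arange(w),np.arange(h));o,D=ray(n,np.stack([u,v],-1).reshape(-1,2))
    return (o+D*depth.reshape(-1,1)).reshape(h,w,3)
def proj(n,P):
    K,d,R,t=cam(n);return cv2.projectPoints(np.array(P,float).reshape(-1,1,3),cv2.Rodrigues(R)[0],t,K,d)[0].reshape(-1,2)
def snap(tag):
    out={}
    for n in("top","side"):
        p,d=arm.capture(n);cv2.imwrite(f"pics/{tag}_{n}.png",p);np.save(f"pics/{tag}_{n}.npy",d);out[n]=(p,d)
    return out
E
python3 - <<'E'
from h import *
s=snap("a")
cv2.imwrite("pics/a_top2.png",cv2.resize(s["top"][0],(800,600)));cv2.imwrite("pics/a_side2.png",cv2.resize(s["side"][0],(800,600)))
for n in("top","side"):
    K,d,R,t=cam(n);print(n,-R.T@t,R[2],K[0,0],d[0])
st=arm.state();print({k:np.round(v,3) for k,v in st.items()})
E
```

```text
top [0.47843739 0.01576469 1.49988402] [ 0.06169664 -0.00782177 -0.9980643 ] 365.0802642999963 -0.007507133644718091
side [ 1.55469842 -0.70613359  1.09787295] [-0.65186566  0.45880957 -0.60379214] 479.5844895415046 -0.15296661494460695
{'time_s': np.float64(0.1), 'q': array([-79.   ,  36.052,   2.204,  86.987,  -1.547,  57.085,  -1.145]), 'qd': array([ 0.026, -0.147, -0.06 , -0.036, -0.016, -0.034, -0.037]), 'joint_efforts': array([ 3.0000e-03, -5.5079e+01,  1.1480e+00, -1.8711e+01, -5.2000e-02,
        1.9000e-02,  0.0000e+00]), 'tcp_pos': array([0.166, 0.628, 0.205]), 'orientation': array([ -89.065,   89.905, -103.835]), 'contact_force': array([-0.23 ,  0.023,  0.42 ]), 'ft_torque': array([-0.006,  0.007,  0.015]), 'finger_gap': np.float64(0.999)}
```

View pics/a_top2.png

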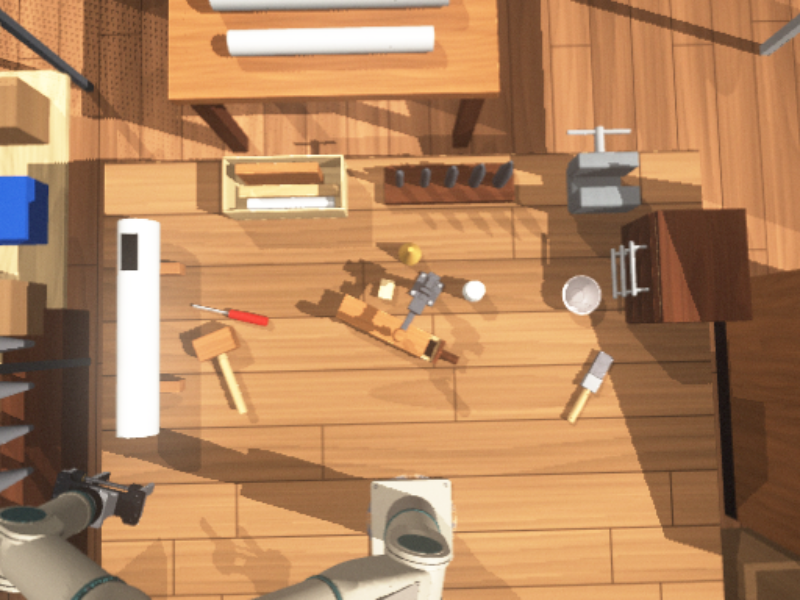

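View pics/a_side2.png

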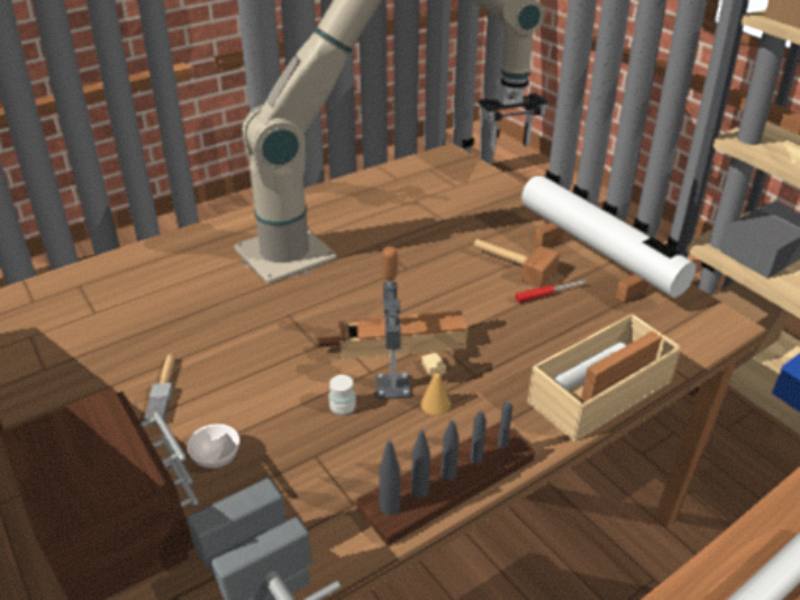

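The top view shows the clamp around (425,290) with its arm pointing toward the robot, down to the handle near (405,325) over the pipe. The jar is at (474,290), the cone at (410,253) and the caul at (387,290). The side view shows the handle at (390,262) and the boss/arm at (391,310). I'll crop and measure next.

Run:
```python
from h import *
t=cv2.imread("pics/a_top.png");s=cv2.imread("pics/a_side.png")
a=cv2.resize(t[155:245,205:325],(800,600),interpolation=cv2.INTER_CUBIC)
b=cv2.resize(s[150:264,190:310],(632,600),interpolation=cv2.INTER_CUBIC)
cv2.imwrite("pics/b_top.png",a);cv2.imwrite("pics/b_side.png",b)
for n,(r0,r1,c0,c1) in {"top":(155,245,205,325),"side":(140,264,190,310)}.items():
    C=cloud(n,np.load(f"pics/a_{n}.npy"))[r0:r1,c0:c1].reshape(-1,3)
    for lo,hi in((.05,.07),(.17,.185),(.185,.2),(.2,.212),(.215,.235),(.235,.25),(.25,.28)):
        m=(C[:,2]>lo)&(C[:,2]<hi)&(C[:,0]>.3)&(C[:,0]<.8)&(abs(C[:,1])<.3);q=C[m]
        if len(q):print(n,lo,hi,len(q),np.median(q,0).round(3),q.min(0).round(3),q.max(0).round(3))
```

```text
top 0.05 0.07 1109 [0.501 0.045 0.06 ] [ 0.403 -0.197  0.05 ] [0.702 0.178 0.07 ]
top 0.17 0.185 162 [ 0.559 -0.035  0.177] [ 0.526 -0.08   0.171] [ 0.62  -0.002  0.185]
top 0.185 0.2 1 [ 0.607 -0.053  0.199] [ 0.607 -0.053  0.199] [ 0.607 -0.053  0.199]
top 0.2 0.212 37 [ 0.595 -0.056  0.205] [ 0.581 -0.067  0.2  ] [ 0.61  -0.045  0.21 ]
top 0.235 0.25 7 [0.486 0.011 0.248] [0.462 0.007 0.246] [0.49  0.025 0.25 ]
top 0.25 0.28 60 [0.476 0.018 0.256] [0.462 0.004 0.25 ] [0.49  0.032 0.262]
side 0.05 0.07 1090 [0.518 0.033 0.06 ] [ 0.401 -0.195  0.05 ] [0.709 0.179 0.07 ]
side 0.17 0.185 172 [ 0.577 -0.042  0.176] [ 0.471 -0.079  0.17 ] [0.627 0.027 0.185]
side 0.185 0.2 30 [0.49  0.009 0.192] [ 0.472 -0.064  0.186] [0.61  0.028 0.199]
side 0.2 0.212 71 [ 0.585 -0.048  0.206] [ 0.466 -0.067  0.2  ] [0.617 0.028 0.212]
side 0.215 0.235 49 [0.488 0.011 0.225] [0.468 0.002 0.215] [0.495 0.03  0.234]
side 0.235 0.25 40 [0.488 0.011 0.242] [0.467 0.002 0.235] [0.493 0.029 0.25 ]
side 0.25 0.28 46 [0.481 0.017 0.256] [0.467 0.003 0.25 ] [0.494 0.035 0.262]
```

View pics/b_top.png

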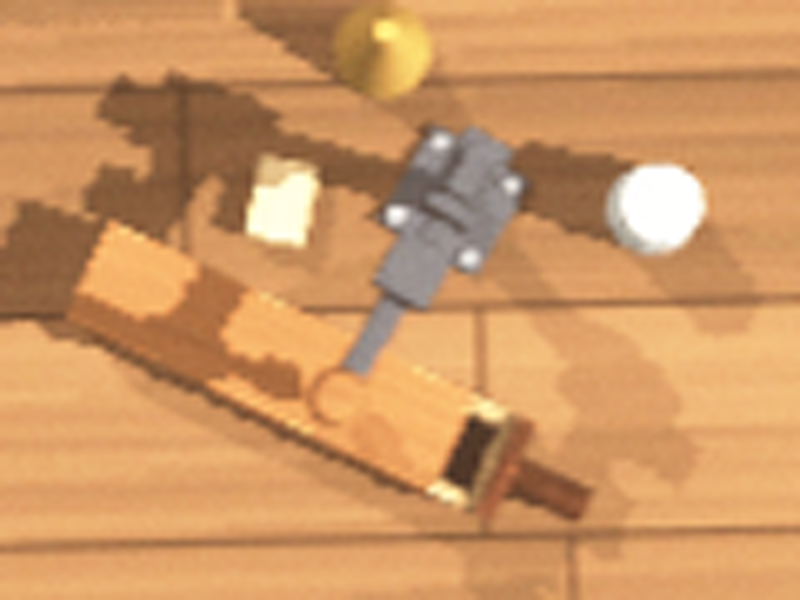

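View pics/b_side.png

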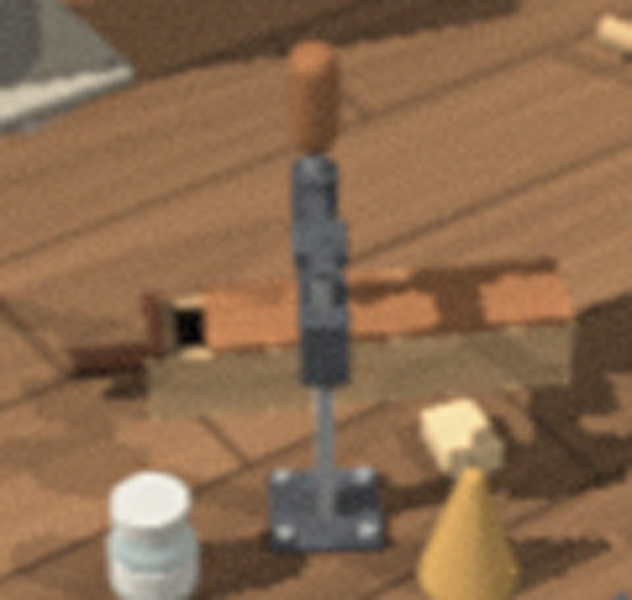

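The crops agree with the text. Boss top z≈0.177, bar axis ≈(0.595,-0.056), handle axis ≈(0.476,0.018), 140 mm apart as stated. The pipe top is at 0.060. Now a helper to convert targets into tool-axis shifts.

```bash
cat > go.py <<'E'
import sys
from h import *
from scipy.spatial.transform import Rotation as Ro
B=np.array([.5955,-.056]);H=np.array([.476,.018]);u=(H-B)/np.linalg.norm(H-B);boss=B+.06*u
def info(T=None):
    s=arm.state();R=Ro.from_euler('xyz',s["orientation"],degrees=True).as_matrix();p=np.array(s["tcp_pos"])
    print("t",s["time_s"],"p",p.round(4),"q",np.round(s["q"],1),"F",np.round(s["contact_force"],1),"M",np.round(s["ft_torque"],2),"gap",round(float(s["finger_gap"]),3))
    ya=np.degrees(np.arctan2(R[1,1],R[0,1]));want=np.degrees(np.arctan2(u[0],-u[1]))
    print("tool x",R[:,0].round(3),"yaw of y",round(ya,1),"turn for y perp arm (rad)",np.radians((ya-want+90)%180-90).round(3))
    if T is not None: print("shift tool axes",(R.T@(np.array(T)-p)).round(4))
if __name__=="__main__":
    print("boss",boss.round(4),"u",u.round(3)); a=[float(v) for v in sys.argv[1:]]; info(a or None)
E
python3 go.py .5445 -.0244 .33
```

```text
boss [ 0.5445 -0.0244] u [-0.85   0.526]
t 0.1 p [0.1655 0.628  0.2047] q [-79.   36.1   2.2  87.   -1.5  57.1  -1.1] F [-0.2  0.   0.4] M [-0.01  0.01  0.01] gap 0.999
tool x [-0.    -0.002 -1.   ] yaw of y 75.2 turn for y perp arm (rad) 0.297
shift tool axes [-0.1244 -0.5344  0.5327]
```

```bash
python3 -m handwheel '[-0.045,0,0,0,-0.045,-0.01,0.01,0,-0.035,-0.03,0.03,0,0,-0.04,0.04,0,0,-0.04,0.04,0,0,-0.04,0.04,0,0,-0.04,0.04,0,0,-0.04,0.04,0,0,-0.04,0.04,0.1,0,-0.04,0.04,0.1,0,-0.04,0.04,0.1,0,-0.04,0.04,0]' 0 20; python3 go.py .5445 -.0244 .26
```

```text
time_s: 1.6
tcp_pos: [0.4245, 0.1128, 0.3314]
orientation: [-75.1, 89.6, -107.1]
contact_force: [1.3, -0.7, 0.5]
finger_gap: 0.005
boss [ 0.5445 -0.0244] u [-0.85   0.526]
t 1.6 p [0.4245 0.1128 0.3314] q [-34.2  10.8  18.7 107.7  -3.5  62.3  43.8] F [ 1.3 -0.7  0.5] M [-0.01 -0.06 -0.  ] gap 0.005
tool x [-0.002 -0.007 -1.   ] yaw of y 58.0 turn for y perp arm (rad) -0.005
shift tool axes [ 0.0721 -0.0522  0.1744]
```

```bash
python3 -m handwheel '[0,-0.013,0.044,0,0,-0.013,0.044,0,0,-0.013,0.044,0,0,-0.013,0.042,0,0,0,0,0]'; python3 go.py .5445 -.0244 .182
```

```text
time_s: 2.22
tcp_pos: [0.5462, -0.0334, 0.3311]
orientation: [-85.2, 89.5, -117.6]
contact_force: [-0.4, -0.3, 0.3]
finger_gap: 0.003
boss [ 0.5445 -0.0244] u [-0.85   0.526]
t 2.225 p [ 0.5462 -0.0334  0.3311] q [-15.5  21.8  23.   93.3  -8.6  66.9  67. ] F [-0.4 -0.3  0.3] M [-0.03  0.01 -0.01] gap 0.003
tool x [-0.004 -0.008 -1.   ] yaw of y 57.6 turn for y perp arm (rad) -0.012
shift tool axes [ 0.149   0.008  -0.0064]
```

```bash
python3 -m handwheel '[0.04,0.004,-0.004,0,0.04,0.004,-0.003,0,0.03,0,0,0,0.012,0,0,0,0.01,0,0,0,0,0,0,0]'
python3 - <<'E'
from go import *
info([.5445,-.0244,.177]);s=snap("c")
t=s["top"][0][155:245,205:325];d=s["side"][0][140:254,190:310]
cv2.imwrite("pics/c.png",np.hstack([cv2.resize(t,(400,300),interpolation=3),cv2.resize(d,(316,300),interpolation=3)]))
E
```

```text
time_s: 2.98
tcp_pos: [0.5423, -0.0185, 0.196]
orientation: [-104.8, 89.7, -137.0]
contact_force: [-0.2, -0.7, 0.2]
finger_gap: 0.006
t 2.975 p [ 0.5423 -0.0185  0.196 ] q [-14.7  29.2  20.2 105.  -12.7  48.3  69.4] F [-0.2 -0.7  0.2] M [ 0.03 -0.01  0.04] gap 0.006
tool x [-0.004 -0.004 -1.   ] yaw of y 57.8 turn for y perp arm (rad) -0.008
shift tool axes [ 0.019  -0.0037  0.005 ]
```

View pics/c.png

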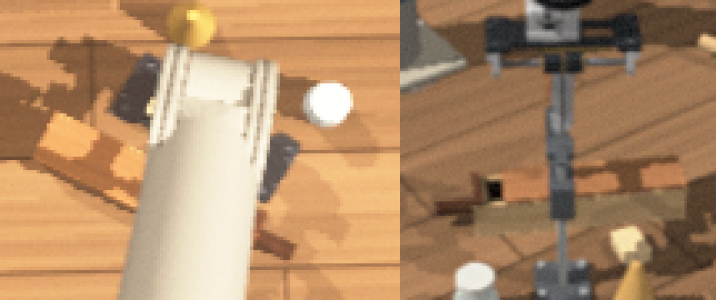

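The shut fingers at (565,95) stand above the boss, in line with the arm, and the jaws run across it. I'll correct the 5 mm offset and come down gently.

```bash
python3 -m handwheel '[0.005,-0.004,0.005,0,0.003,0,0,0,0.003,0,0,0,0.002,0,0,0,0.002,0,0,0,0.002,0,0,0,0.002,0,0,0]'; python3 go.py .5445 -.0244 .177
```

```text
time_s: 3.95
tcp_pos: [0.5466, -0.0257, 0.1782]
orientation: [-44.8, 89.8, -77.0]
contact_force: [0.1, -0.2, 0.3]
finger_gap: 0.004
boss [ 0.5445 -0.0244] u [-0.85   0.526]
t 3.95 p [ 0.5466 -0.0257  0.1782] q [-13.4  30.7  19.6 105.7 -13.5  45.8  70.8] F [ 0.1 -0.2  0.3] M [-0.03  0.06 -0.01] gap 0.004
tool x [ 0.001 -0.004 -1.   ] yaw of y 57.8 turn for y perp arm (rad) -0.008
shift tool axes [ 0.0012 -0.     -0.0025]
```

```bash
python3 -m handwheel '[0.001,0,-0.002,0,0.001,0,0,0,0.001,0,0,0,0.001,0,0,0]'; python3 -m handwheel '[0.002,0,0,0,0.002,0,0,0,0.002,0,0,0]';python3 go.py .5445 -.0244 .141
```

```text
time_s: 4.45
tcp_pos: [0.5449, -0.0246, 0.1745]
orientation: [-36.5, 89.8, -68.7]
contact_force: [-0.7, -0.1, 2.0]
finger_gap: 0.006
time_s: 4.82
tcp_pos: [0.545, -0.0246, 0.1683]
orientation: [-33.2, 89.8, -65.5]
contact_force: [-1.2, -0.4, 2.6]
finger_gap: 0.005
boss [ 0.5445 -0.0244] u [-0.85   0.526]
t 4.825 p [ 0.545  -0.0246  0.1683] q [-13.3  31.3  19.2 106.6 -13.9  44.3  71. ] F [-1.2 -0.4  2.6] M [ 0.    0.14 -0.  ] gap 0.005
tool x [ 0.002 -0.004 -1.   ] yaw of y 57.8 turn for y perp arm (rad) -0.008
shift tool axes [ 0.0273 -0.     -0.0006]
```

```bash
python3 -m handwheel '[0.002,0,0,0,0.002,0,0,0,0.002,0,0,0,0.002,0,0,0,0.002,0,0,0,0.002,0,0,0,0.002,0,0,0,0.002,0,0,0]';python3 go.py .5445 -.0244 .141; python3 -m handwheel '[0.0015,0,0,0,0.0015,0,0,0,0.001,0,0,0]'; python3 -m handwheel '[0.001,0,0,0,0.001,0,0,0,0.001,0,0,0]'
```

```text
time_s: 5.82
tcp_pos: [0.545, -0.0246, 0.1512]
orientation: [-34.3, 89.8, -66.5]
contact_force: [-0.7, 0.6, 3.6]
finger_gap: 0.006
boss [ 0.5445 -0.0244] u [-0.85   0.526]
t 5.825 p [ 0.545  -0.0246  0.1512] q [-12.8  32.6  18.6 107.5 -14.5  42.1  71.6] F [-0.7  0.6  3.6] M [0.05 0.22 0.  ] gap 0.006
tool x [ 0.002 -0.004 -1.   ] yaw of y 57.8 turn for y perp arm (rad) -0.008
shift tool axes [ 0.0102 -0.0001 -0.0006]
time_s: 6.2
tcp_pos: [0.545, -0.0246, 0.1468]
orientation: [-35.6, 89.8, -67.8]
contact_force: [-0.7, -0.2, 2.7]
finger_gap: 0.006
time_s: 6.58
tcp_pos: [0.5452, -0.0246, 0.1443]
orientation: [-26.9, 89.8, -59.1]
contact_force: [-1.7, 0.6, 6.4]
finger_gap: 0.008
```

```bash
for i in 1; do python3 -m handwheel '[0.0007,0,0,0]'; done; python3 -m handwheel '[0.0007,0,0,0]'; python3 -m handwheel '[0.0007,0,0,0]'; python3 -m handwheel '[0.0007,0,0,0]'
```

```text
time_s: 6.7
tcp_pos: [0.5452, -0.0246, 0.144]
orientation: [-23.8, 89.8, -56.1]
contact_force: [-2.3, -0.1, 6.5]
finger_gap: 0.009
time_s: 6.82
tcp_pos: [0.5452, -0.0246, 0.1437]
orientation: [-19.5, 89.8, -51.8]
contact_force: [-1.5, -0.2, 6.9]
finger_gap: 0.006
time_s: 6.95
tcp_pos: [0.5452, -0.0246, 0.1435]
orientation: [-15.3, 89.8, -47.5]
contact_force: [-2.6, 0.8, 7.1]
finger_gap: 0.003
time_s: 7.08
tcp_pos: [0.5452, -0.0246, 0.1432]
orientation: [-11.2, 89.8, -43.4]
contact_force: [-0.9, 1.8, 6.4]
finger_gap: 0.007
```

```bash
python3 -m handwheel '[0.001,0,0,0]'|sed -n 2,4p; python3 -m handwheel '[0.001,0,0,0]'|sed -n 2,4p; python3 -m handwheel '[0.0013,0,0,0]'|sed -n 2,4p; python3 -m handwheel '[0.0013,0,0,0]'|sed -n 2,4p; python3 -m handwheel '[0.0015,0,0,0]'|sed -n 2,4p
```

```text
tcp_pos: [0.5453, -0.0246, 0.1427]
orientation: [-4.1, 89.8, -36.3]
contact_force: [-2.4, -0.5, 9.8]
tcp_pos: [0.5453, -0.0246, 0.1425]
orientation: [3.0, 89.8, -29.2]
contact_force: [-2.3, 0.2, 10.8]
tcp_pos: [0.5455, -0.0246, 0.1422]
orientation: [12.1, 89.8, -20.2]
contact_force: [-2.5, 0.7, 11.6]
tcp_pos: [0.5455, -0.0246, 0.1419]
orientation: [19.1, 89.7, -13.2]
contact_force: [-2.5, 0.0, 11.5]
tcp_pos: [0.5456, -0.0247, 0.1414]
orientation: [25.1, 89.7, -7.2]
contact_force: [-3.5, -1.0, 11.9]
```

```bash
for i in 1; do python3 -m handwheel '[0.0015,0,0,0]'|sed -n '2p;4p'; done; python3 -m handwheel '[0.0015,0,0,0]'|sed -n '2p;4p'; python3 -m handwheel '[0.0016,0,0,0]'|sed -n '2p;4p'; python3 -m handwheel '[0.0016,0,0,0]'|sed -n '2p;4p'; python3 -m handwheel '[0.0016,0,0,0]'|sed -n '2p;4p'
```

```text
tcp_pos: [0.5458, -0.0248, 0.141]
contact_force: [-1.8, -0.1, 11.6]
tcp_pos: [0.5459, -0.0248, 0.1406]
contact_force: [-2.3, -0.4, 11.6]
tcp_pos: [0.546, -0.0249, 0.1401]
contact_force: [-3.2, 0.3, 12.2]
tcp_pos: [0.5461, -0.025, 0.1396]
contact_force: [-3.5, 0.7, 12.3]
tcp_pos: [0.5463, -0.025, 0.1391]
contact_force: [-2.3, -0.4, 12.2]
```

```bash
python3 -m handwheel '[0.0016,0,0,0]'|sed -n '2p;4p'; python3 -m handwheel '[0.0016,0,0,0]'|sed -n '2p;4p'; python3 -m handwheel '[0.0016,0,0,0]'|sed -n '2p;4p'; python3 -m handwheel '[0.0016,0,0,0]'|sed -n '2p;4p'; python3 -m handwheel '[0.0016,0,0,0]'|sed -n '1,4p'
```

```text
tcp_pos: [0.5464, -0.0251, 0.1386]
contact_force: [-3.0, 0.3, 12.2]
tcp_pos: [0.5465, -0.0252, 0.1381]
contact_force: [-4.3, -0.8, 13.1]
tcp_pos: [0.5466, -0.0252, 0.1378]
contact_force: [-3.3, -0.0, 14.0]
tcp_pos: [0.5466, -0.0252, 0.1375]
contact_force: [-3.7, 0.0, 15.8]
time_s: 8.95
tcp_pos: [0.5467, -0.0252, 0.1373]
orientation: [52.5, 89.3, 20.1]
contact_force: [-3.7, -0.7, 15.5]
```

```bash
python3 -m handwheel '[0.0016,0,0,0]'|sed -n '2p;4p'; python3 -m handwheel '[0.0016,0,0,0]'|sed -n '2p;4p'; python3 -m handwheel '[0.0016,0,0,0]'|sed -n '2p;4p'; python3 go.py
```

```text
tcp_pos: [0.5467, -0.0252, 0.1373]
contact_force: [-3.5, -0.1, 15.6]
tcp_pos: [0.5467, -0.0252, 0.1372]
contact_force: [-4.5, 0.1, 15.4]
tcp_pos: [0.5467, -0.0252, 0.1372]
contact_force: [-3.8, 1.3, 16.3]
boss [ 0.5445 -0.0244] u [-0.85   0.526]
t 9.325 p [ 0.5467 -0.0252  0.1372] q [-11.6  33.5  17.5 108.6 -15.8  39.5  72.9] F [-3.8  1.3 16.3] M [0.17 1.16 0.01] gap 0.004
tool x [ 0.013  0.007 -1.   ] yaw of y 57.6 turn for y perp arm (rad) -0.011
```

The push now meets a hard stop at z=0.1372 with 16 N, after about 4 mm or more of tilt travel. I'll lift off, move aside and look.

```bash
python3 -m handwheel '[-0.03,0,0,0,-0.05,0,0,0,-0.05,0,0,0,-0.03,0.02,-0.01,0,0,0.042,-0.027,0,0,0.042,-0.027,0,0,0.042,-0.027,0,0,0.042,-0.027,0,0,0.042,-0.027,0,0,0,0,0]' 0.08
python3 - <<'E'
from go import *
info()
s=snap("d")
t=s["top"][0][155:245,205:325];d=s["side"][0][150:264,190:310]
cv2.imwrite("pics/d.png",np.hstack([cv2.resize(t,(400,300),interpolation=3),cv2.resize(d,(316,300),interpolation=3)]))
for n in s:
    C=cloud(n,s[n][1])
    D=cloud(n,np.load(f"pics/a_{n}.npy"))
    for nm,c,x,y in(("handle",H,.03,.03),("boss",boss,.012,.012),("col",B,.03,.03)):
      for A in(D,C):
        m=(abs(A[...,0]-c[0])<x)&(abs(A[...,1]-c[1])<y)&(A[...,2]>.1);q=A[m]
        if nm=="handle":q=q[q[:,2]>q[:,2].max()-.012]
        if len(q):print(n,nm,len(q),np.median(q,0).round(4),q.min(0).round(3),q.max(0).round(3))
E
```

```text
time_s: 10.58
tcp_pos: [0.5465, 0.2535, 0.3012]
orientation: [56.3, 89.1, 23.7]
contact_force: [0.0, 0.3, 0.6]
finger_gap: 0.855
t 10.575 p [0.5465 0.2535 0.3012] q [-39.8  27.4  19.3  88.7  -9.7  64.6  39. ] F [0.  0.3 0.6] M [-0.09  0.03 -0.02] gap 0.855
tool x [ 0.014  0.006 -1.   ] yaw of y 57.4 turn for y perp arm (rad) -0.014
top handle 820 [0.4784 0.0158 1.4999] [0.478 0.016 1.5  ] [0.478 0.016 1.5  ]
top handle 763 [0.4784 0.0158 1.4999] [0.478 0.016 1.5  ] [0.478 0.016 1.5  ]
top boss 47 [ 0.5438 -0.0234  0.1779] [ 0.533 -0.035  0.173] [ 0.555 -0.013  0.185]
top boss 42 [ 0.5438 -0.0244  0.1396] [ 0.534 -0.036  0.132] [ 0.553 -0.013  0.146]
top col 131 [ 0.5908 -0.0524  0.1773] [ 0.566 -0.08   0.142] [ 0.62  -0.032  0.21 ]
top col 121 [ 0.5899 -0.0523  0.1355] [ 0.566 -0.079  0.104] [ 0.621 -0.03   0.214]
side handle 46 [0.481  0.0175 0.256 ] [0.467 0.003 0.25 ] [0.494 0.035 0.262]
side handle 43 [0.482  0.0172 0.2227] [0.465 0.002 0.217] [0.496 0.031 0.229]
side boss 28 [ 0.5449 -0.0241  0.1777] [ 0.533 -0.036  0.157] [ 0.556 -0.014  0.181]
side boss 19 [ 0.5407 -0.0312  0.1376] [ 0.533 -0.036  0.128] [ 0.555 -0.013  0.145]
side col 256 [ 0.6085 -0.0622  0.1734] [ 0.572 -0.079  0.101] [ 0.625 -0.028  0.21 ]
side col 249 [ 0.605  -0.0604  0.1352] [ 0.571 -0.08   0.1  ] [ 0.625 -0.032  0.209]
```

View pics/d.png

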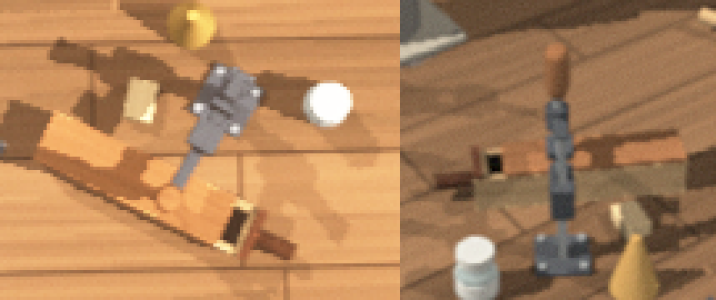

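The jaw sits lower and tilted: collar down about 42 mm, boss 39, handle 33, giving about 0.06 rad. The pad is on the pipe and nothing else has shifted. Next I'll get the handle's current xy.

Run:
```python
from go import *
for tag in "ad":
  for n in("top","side"):
    d=np.load(f"pics/{tag}_{n}.npy");A=cloud(n,d)
    m=(d>.1)&(abs(A[...,0]-H[0])<.035)&(abs(A[...,1]-H[1])<.03)&(A[...,2]>(.175 if tag=="d" else .21))
    q=A[m];c=(q.min(0)+q.max(0))/2
    print(tag,n,len(q),"mid",c.round(4),q.min(0).round(3),q.max(0).round(3))
    # silhouette centre across the ray at mid height
    ys,xs=np.nonzero(m);r,_,_=cv2.minAreaRect(np.c_[xs,ys].astype(np.float32)),0,0
    zc=.2 if tag=="d" else .235
    print("  sil",onz(n,[r[0]],zc).round(4))
    hi=q[q[:,2]>q[:,2].max()-.006];print("  top pts",len(hi),hi.mean(0).round(4))
info([.478,.0175,.30])
```

```text
a top 67 mid [0.4762 0.018  0.2542] [0.462 0.004 0.246] [0.49  0.032 0.262]
  sil [[0.4761 0.018  0.235 ]]
  top pts 27 [0.475  0.0191 0.2588]
a side 147 mid [0.4804 0.0183 0.2364] [0.466 0.002 0.211] [0.495 0.035 0.262]
  sil [[0.4817 0.0155 0.235 ]]
  top pts 23 [0.4789 0.0178 0.258 ]
d top 65 mid [0.4762 0.018  0.2222] [0.462 0.004 0.215] [0.49  0.032 0.229]
  sil [[0.4761 0.018  0.2   ]]
  top pts 23 [0.4748 0.0194 0.2257]
d side 143 mid [0.4798 0.0161 0.2019] [0.463 0.001 0.175] [0.496 0.031 0.229]
  sil [[0.4797 0.0166 0.2   ]]
  top pts 22 [0.4792 0.0196 0.225 ]
t 10.675 p [0.5476 0.2478 0.3017] q [-39.6  27.3  19.6  88.8  -9.6  64.7  39. ] F [ 0.8 -0.5 -0.1] M [-0.03  0.03  0.02] gap 0.852
tool x [ 0.015  0.003 -1.   ] yaw of y 57.0 turn for y perp arm (rad) -0.021
shift tool axes [-0.     -0.2311  0.0669]
```

```bash
python3 -m handwheel '[0,-0.043,0.012,0,0,-0.043,0.012,0,0,-0.043,0.012,0,0,-0.043,0.012,0,0,-0.04,0.012,0,0,-0.02,0.006,0,0,0,0,0]' 0.06;python3 go.py .478 .0175 .24
```

```text
time_s: 11.55
tcp_pos: [0.4717, -0.004, 0.3002]
orientation: [27.9, 89.0, -6.4]
contact_force: [0.1, 0.2, 0.5]
finger_gap: 0.638
boss [ 0.5445 -0.0244] u [-0.85   0.526]
t 11.55 p [ 0.4717 -0.004   0.3002] q [-21.7  15.4  24.1 107.8  -7.3  57.2  61.2] F [0.1 0.2 0.5] M [ 0.04  0.03 -0.02] gap 0.638
tool x [ 0.017 -0.002 -1.   ] yaw of y 55.7 turn for y perp arm (rad) -0.044
shift tool axes [ 0.0603  0.0208 -0.0078]
```

```bash
python3 go.py .478 .0175 .177 | tail -1
```

```text
shift tool axes [ 0.1233  0.0203 -0.0088]
```

```bash
python3 -m handwheel '[0,0.012,-0.005,-0.04,0.02,0.008,-0.003,0,0.02,0,0,0,0,0,0,0]' 0.07;python3 go.py .478 .0175 .177
```

```text
time_s: 12.05
tcp_pos: [0.4788, 0.0237, 0.2594]
orientation: [33.6, 88.9, 2.3]
contact_force: [0.1, 0.1, -0.3]
finger_gap: 0.747
boss [ 0.5445 -0.0244] u [-0.85   0.526]
t 12.05 p [0.4788 0.0237 0.2594] q [-22.8  18.6  22.1 110.6  -8.8  51.3  62.3] F [ 0.1  0.1 -0.3] M [-0.05  0.02 -0.  ] gap 0.747
tool x [ 0.019  0.001 -1.   ] yaw of y 58.7 turn for y perp arm (rad) 0.008
shift tool axes [ 0.0824 -0.0066  0.0013]
```

```bash
python3 -m handwheel '[0.022,-0.004,0.001,0,0.022,-0.002,0,0,0.018,0,0,0,0.012,0,0,0,0.006,0,0,0,0,0,0,0]' 0.07;python3 go.py .478 .0175 .177
```

```text
time_s: 12.8
tcp_pos: [0.4832, 0.0246, 0.1803]
orientation: [39.4, 88.5, 8.7]
contact_force: [0.3, 0.1, 0.7]
finger_gap: 0.742
boss [ 0.5445 -0.0244] u [-0.85   0.526]
t 12.8 p [0.4832 0.0246 0.1803] q [-20.   24.9  19.3 116.3 -13.   39.3  66.8] F [0.3 0.1 0.7] M [-0.02  0.02  0.02] gap 0.742
tool x [ 0.026  0.004 -1.   ] yaw of y 59.3 turn for y perp arm (rad) 0.019
shift tool axes [ 0.0032 -0.0088 -0.0009]
```

```bash
python3 -m handwheel '[0.002,-0.007,-0.001,0,0.001,-0.002,0,0,0,0,0,0]';python3 go.py .478 .0175 .177
python3 - <<'E'
from h import *
s=snap("e");cv2.imwrite("pics/e.png",cv2.resize(s["side"][0][150:250,200:300],(500,500),interpolation=3))
E
```

```text
time_s: 13.18
tcp_pos: [0.4782, 0.0167, 0.1781]
orientation: [39.3, 88.3, 8.7]
contact_force: [0.6, -0.5, -0.2]
finger_gap: 0.747
boss [ 0.5445 -0.0244] u [-0.85   0.526]
t 13.175 p [0.4782 0.0167 0.1781] q [-19.1  24.6  19.2 117.3 -13.1  38.4  67.9] F [ 0.6 -0.5 -0.2] M [-0.01  0.05 -0.  ] gap 0.747
tool x [ 0.029  0.004 -1.   ] yaw of y 59.3 turn for y perp arm (rad) 0.019
shift tool axes [ 0.0011  0.0005 -0.0006]
```

View pics/e.png

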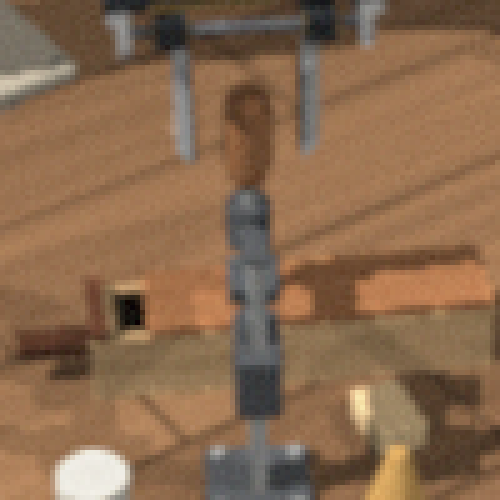

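The fingers at (183,110) and (308,110) straddle the handle at (247,130), well centred. Closing.

```bash
python3 -m handwheel '[0,0,0,0,0,0,0,0,0,0,0,0,0,0,0,0]' 0.0 20;python3 -m handwheel '[0,0,0,0,0,0,0,0]' 0.0 40;python3 go.py
```

```text
time_s: 13.78
tcp_pos: [0.4786, 0.0172, 0.1783]
orientation: [39.5, 88.3, 8.9]
contact_force: [0.1, 0.2, 0.3]
finger_gap: 0.356
time_s: 14.02
tcp_pos: [0.4785, 0.0172, 0.1783]
orientation: [39.4, 88.3, 8.8]
contact_force: [-0.2, -0.4, 0.1]
finger_gap: 0.338
boss [ 0.5445 -0.0244] u [-0.85   0.526]
t 14.025 p [0.4785 0.0172 0.1783] q [-19.1  24.6  19.2 117.2 -13.1  38.4  67.9] F [-0.2 -0.4  0.1] M [-0.04  0.    0.04] gap 0.338
tool x [ 0.029  0.004 -1.   ] yaw of y 59.4 turn for y perp arm (rad) 0.02
```

```bash
python3 -m handwheel '[0.0001,0,0,0.1,0.0001,0,0,0.1,0.0001,0,0,0.1,0.0001,0,0,0.1]';python3 go.py .4785 .0172 .1780
```

```text
time_s: 14.52
tcp_pos: [0.4775, 0.0159, 0.1782]
orientation: [59.8, 88.4, 5.8]
contact_force: [-1.5, -0.8, 2.0]
finger_gap: 0.335
boss [ 0.5445 -0.0244] u [-0.85   0.526]
t 14.525 p [0.4775 0.0159 0.1782] q [-23.9  25.5  26.1 117.4 -17.7  39.1  49.5] F [-1.5 -0.8  2. ] M [-0.47  0.32  0.25] gap 0.335
tool x [ 0.027  0.003 -1.   ] yaw of y 36.0 turn for y perp arm (rad) -0.389
shift tool axes [ 0.0002  0.0016 -0.0004]
```

```bash
python3 -m handwheel '[0.0001,0.0005,0,0.12,0.0001,0.0005,0,0.12,0.0001,0.0003,0,0.12,0.0001,0,0,0.12,0.0001,0,0,0.12,0.0001,0,0,0.12]';python3 go.py .4785 .0172 .1775
```

```text
time_s: 15.28
tcp_pos: [0.4747, 0.0151, 0.1779]
orientation: [96.1, 88.9, -0.1]
contact_force: [-1.2, 0.1, 3.2]
finger_gap: 0.334
boss [ 0.5445 -0.0244] u [-0.85   0.526]
t 15.275 p [0.4747 0.0151 0.1779] q [-32.2  28.1  38.7 117.6 -26.4  41.7  16.9] F [-1.2  0.1  3.2] M [-0.56  0.61  0.32] gap 0.334
tool x [ 0.019 -0.    -1.   ] yaw of y -6.2 turn for y perp arm (rad) -1.124
shift tool axes [ 0.0005  0.0035 -0.0025]
```

```bash
python3 -m handwheel '[0.0001,0.001,-0.001,0.06,0.0001,0.001,-0.001,0.06,0.0001,0.001,-0.001,0.1,0.0001,0.001,-0.001,0.1,0.0001,0.001,-0.001,0.1]';python3 go.py .4785 .0172 .1775
```

```text
time_s: 15.9
tcp_pos: [0.4738, 0.0157, 0.1777]
orientation: [88.1, 89.6, -32.4]
contact_force: [-3.3, -0.7, 6.0]
finger_gap: 0.339
boss [ 0.5445 -0.0244] u [-0.85   0.526]
t 15.9 p [0.4738 0.0157 0.1777] q [-36.7  30.6  46.2 117.1 -31.3  44.7  -2.2] F [-3.3 -0.7  6. ] M [-0.69  1.24  0.38] gap 0.339
tool x [ 0.006 -0.004 -1.   ] yaw of y -30.6 turn for y perp arm (rad) -1.55
shift tool axes [ 0.0003  0.0033 -0.0037]
```

```bash
python3 -m handwheel '[0,0,0,0,0,0,0,0]'; python3 go.py .4785 .0172 .1775; python3 -m handwheel '[0,0,0,0,0,0,0,0,0,0,0,0]' 0.06; python3 go.py .4785 .0172 .1775
```

```text
time_s: 16.15
tcp_pos: [0.4735, 0.0156, 0.1777]
orientation: [80.7, 89.6, -39.9]
contact_force: [-0.4, 0.6, 1.5]
finger_gap: 0.335
boss [ 0.5445 -0.0244] u [-0.85   0.526]
t 16.15 p [0.4735 0.0156 0.1777] q [-36.8  30.6  46.2 117.1 -31.2  44.7  -2.2] F [-0.4  0.6  1.5] M [-0.39  0.29 -0.  ] gap 0.335
tool x [ 0.005 -0.004 -1.   ] yaw of y -30.6 turn for y perp arm (rad) -1.55
shift tool axes [ 0.0003  0.0035 -0.0039]
time_s: 16.52
tcp_pos: [0.4738, 0.0158, 0.1776]
orientation: [88.0, 89.6, -32.5]
contact_force: [0.3, 0.4, -0.2]
finger_gap: 0.613
boss [ 0.5445 -0.0244] u [-0.85   0.526]
t 16.525 p [0.4738 0.0158 0.1776] q [-36.7  30.6  46.2 117.1 -31.3  44.7  -2.2] F [ 0.3  0.4 -0.2] M [-0.05  0.1  -0.01] gap 0.613
tool x [ 0.006 -0.004 -1.   ] yaw of y -30.5 turn for y perp arm (rad) -1.549
shift tool axes [ 0.0002  0.0033 -0.0035]
```

```bash
python3 -m handwheel '[0,0.001,0,-0.18,0,0,0,-0.18,0,0,0,-0.18,0,0,0,-0.18,0,0,0,-0.18,0,0,0,-0.18,0,0,0,-0.18,0,0,0,-0.18,0,0,0,-0.1,0,0,0,0]'; python3 go.py .4753 .0186 .1770
```

```text
time_s: 17.77
tcp_pos: [0.4751, 0.0148, 0.1776]
orientation: [-1.2, 89.5, -30.7]
contact_force: [1.2, 0.3, 0.2]
finger_gap: 0.638
boss [ 0.5445 -0.0244] u [-0.85   0.526]
t 17.775 p [0.4751 0.0148 0.1776] q [-19.1  25.   19.1 116.6 -12.1  39.8  68.2] F [1.2 0.3 0.2] M [-0.02 -0.01  0.02] gap 0.638
tool x [ 0.007 -0.004 -1.   ] yaw of y 60.5 turn for y perp arm (rad) 0.04
shift tool axes [ 0.0006  0.0034 -0.0017]
```

```bash
python3 -m handwheel '[0.0005,0.003,-0.001,0,0,0,0,0]'; python3 -m handwheel '[0,0,0,0,0,0,0,0,0,0,0,0,0,0,0,0]' 0.0 40; python3 go.py .4753 .0186 .1770
```

```text
time_s: 18.02
tcp_pos: [0.4758, 0.0181, 0.177]
orientation: [-1.0, 89.5, -30.7]
contact_force: [0.3, -0.3, -0.8]
finger_gap: 0.638
time_s: 18.52
tcp_pos: [0.4757, 0.0182, 0.177]
orientation: [-2.1, 89.5, -31.8]
contact_force: [-0.4, -0.4, -0.1]
finger_gap: 0.334
boss [ 0.5445 -0.0244] u [-0.85   0.526]
t 18.525 p [0.4757 0.0182 0.177 ] q [-19.5  25.2  19.2 116.5 -12.2  39.8  67.6] F [-0.4 -0.4 -0.1] M [ 0.37 -0.12  0.04] gap 0.334
tool x [ 0.007 -0.004 -1.   ] yaw of y 60.3 turn for y perp arm (rad) 0.036
shift tool axes [-0.      0.0001 -0.0006]
```

Second quarter-and-a-bit: target yaw ≈ −30 from 60.3.

```bash
python3 -m handwheel '[0.0001,0.0003,0,0.12,0.0001,0.0003,0,0.12,0.0001,0.0003,0,0.12,0.0001,0.0003,0,0.12,0.0001,0.0003,0,0.12,0.0001,0.0003,0,0.12]';python3 go.py .4753 .0186 .1764
```

```text
time_s: 19.27
tcp_pos: [0.4754, 0.0184, 0.1769]
orientation: [8.8, 89.6, -62.9]
contact_force: [-0.2, -0.4, 0.8]
finger_gap: 0.332
boss [ 0.5445 -0.0244] u [-0.85   0.526]
t 19.275 p [0.4754 0.0184 0.1769] q [-28.   27.1  31.6 116.6 -20.6  41.5  34.6] F [-0.2 -0.4  0.8] M [-0.26  0.44  0.39] gap 0.332
tool x [ 0.003 -0.007 -1.   ] yaw of y 18.3 turn for y perp arm (rad) -0.697
shift tool axes [ 0.0005 -0.     -0.0003]
```

```bash
python3 -m handwheel '[0.0001,0.0002,-0.0002,0.12,0.0001,0.0002,-0.0002,0.12,0.0001,0.0002,-0.0002,0.12,0.0001,0.0002,-0.0002,0.12,0.0001,0.0002,-0.0002,0.12,0.0001,0.0002,-0.0002,0.12,0.0001,0.0002,-0.0002,0.12,0,0,0,0]';python3 go.py .4753 .0186 .1764
```

```text
time_s: 20.27
tcp_pos: [0.4747, 0.0187, 0.1768]
orientation: [20.1, 89.4, -100.4]
contact_force: [0.2, -1.7, -0.3]
finger_gap: 0.336
boss [ 0.5445 -0.0244] u [-0.85   0.526]
t 20.275 p [0.4747 0.0187 0.1768] q [-37.3  31.1  46.3 116.6 -30.9  45.2  -3.1] F [ 0.2 -1.7 -0.3] M [-0.03  0.24 -0.06] gap 0.336
tool x [-0.002 -0.01  -1.   ] yaw of y -30.6 turn for y perp arm (rad) -1.55
shift tool axes [ 0.0004  0.0005 -0.0002]
```

```bash
python3 -m handwheel '[0,0,0,0.12]';python3 go.py|sed -n 2,3p;  python3 -m handwheel '[0,0,0,0]' ; python3 -m handwheel '[0,0,0,0,0,0,0,0,0,0,0,0]' 0.07;python3 go.py|sed -n 2,3p
```

```text
time_s: 20.4
tcp_pos: [0.4747, 0.0188, 0.1768]
orientation: [25.7, 89.4, -101.7]
contact_force: [0.1, -0.6, -0.4]
finger_gap: 0.337
t 20.4 p [0.4747 0.0188 0.1768] q [-38.4  31.8  48.3 116.6 -32.3  45.8  -8.3] F [ 0.1 -0.6 -0.4] M [0.07 0.31 0.55] gap 0.337
tool x [-0.002 -0.01  -1.   ] yaw of y -37.4 turn for y perp arm (rad) 1.473
time_s: 20.52
tcp_pos: [0.4747, 0.0189, 0.1767]
orientation: [25.1, 89.4, -102.1]
contact_force: [1.7, 0.1, 0.1]
finger_gap: 0.334
time_s: 20.9
tcp_pos: [0.4748, 0.019, 0.1767]
orientation: [27.3, 89.4, -99.6]
contact_force: [0.1, 0.5, -0.1]
finger_gap: 0.618
t 20.9 p [0.4748 0.019  0.1767] q [-38.3  31.7  48.2 116.6 -32.3  45.8  -7.9] F [ 0.1  0.5 -0.1] M [-0.06  0.05 -0.01] gap 0.618
tool x [-0.002 -0.01  -1.   ] yaw of y -37.0 turn for y perp arm (rad) 1.48
```

Total turn ≈187°, and the torque rose to about 0.5 N·m, so the screw is biting. Now lifting clear.

```bash
python3 -m handwheel '[-0.015,0,0,0,-0.03,0,0,0,-0.04,0,0,0,-0.04,0,0,0]' 0.07; python3 -m handwheel '[0,-0.03,-0.04,0,0,-0.03,-0.04,0,0,-0.03,-0.04,0,0,-0.03,-0.04,0,0,-0.03,-0.04,0,0,0,0,0]' | sed -n 1,4p
python3 - <<'E'
from go import *
info();s=snap("f")
t=s["top"][0][155:245,205:325];d=s["side"][0][150:264,190:310]
cv2.imwrite("pics/f.png",np.hstack([cv2.resize(t,(400,300),interpolation=3),cv2.resize(d,(316,300),interpolation=3)]))
for n in s:
  for tag in "df":
    dd=np.load(f"pics/{tag}_{n}.npy");A=cloud(n,dd)
    for nm,c,w in(("handle",H,.03),("boss",boss,.012)):
        m=(dd>.1)&(abs(A[...,:2]-c).max(-1)<w)&(A[...,2]>.12)&(A[...,2]<.25);q=A[m]
        if nm=="handle":q=q[q[:,2]>.215]
        print(n,tag,nm,len(q),np.median(q,0).round(4) if len(q) else "",q[:,2].max().round(4) if len(q) else "")
E
```

```text
time_s: 21.4
tcp_pos: [0.4735, 0.0195, 0.3057]
orientation: [7.8, 89.3, -119.3]
contact_force: [1.1, -0.1, 0.5]
finger_gap: 0.746
time_s: 22.15
tcp_pos: [0.4781, 0.2759, 0.3138]
orientation: [90.3, 89.4, -36.8]
contact_force: [-0.3, -1.0, 0.1]
t 22.15 p [0.4781 0.2759 0.3138] q [-68.1  30.2  56.1  95.2 -26.1  68.6 -43.1] F [-0.3 -1.   0.1] M [-0.11  0.12 -0.02] gap 0.744
tool x [ 0.008 -0.006 -1.   ] yaw of y -37.1 turn for y perp arm (rad) 1.477
top d handle 65 [0.4761 0.0182 0.2224] 0.2293
top d boss 42 [ 0.5438 -0.0244  0.1396] 0.1458
top f handle 60 [0.4762 0.0182 0.2217] 0.2285
top f boss 42 [ 0.5438 -0.0245  0.1408] 0.1472
side d handle 47 [0.4825 0.0172 0.2223] 0.2286
side d boss 19 [ 0.5407 -0.0312  0.1376] 0.1451
side f handle 43 [0.4826 0.0167 0.2214] 0.2271
side f boss 20 [ 0.5424 -0.0296  0.1383] 0.1426
```

View pics/f.png

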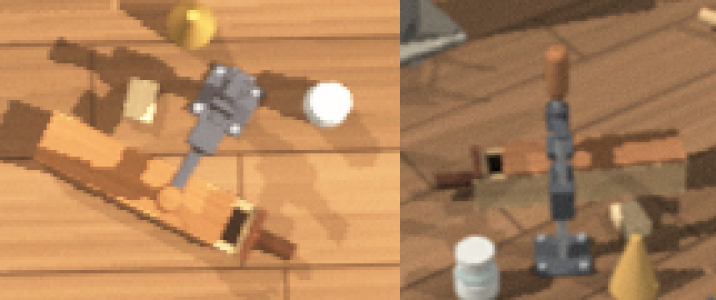

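The pipe, bystanders and clamp are where they were. The boss rose about 1 mm and the handle dropped about 1 mm, which fits about 2 mm of screw advance. The robot is clear, so I'm handing in.

```bash
python3 -c "
from station import arm
print(arm.hand_in())"
```

```text
the job is handed in; nothing more can be done
None
```

The pipe is clamped and the job was handed in at about 22 s; no verdict was reported.

**Jaw:** I pressed the boss with the shut fingers. The jaw slid at about 3 N until the pad bore on the pipe. It then tilted at about 12 N and jammed hard at about 16 N, with the boss top at z = 0.137 m. The depth images put the tilt at about 0.06 rad.

**Screw:** With the jaw bound, I turned the handle clockwise in two grips, about 90° and then 97°. That is about 3.27 rad, or roughly 98 N by the 30 N per radian given. The torque rose from 0.25 to about 0.5 N·m as it turned, so it was biting. I then let go and moved clear.

**Last checks:** The final pictures show the jaw still down and tilted, with no visible shift of the pipe, the cone, the jar or the caul. The mallet, brush, bowl and screwdriver lay outside these crops and the arm went nowhere near them at low height.

**What I could not check:** The clamping force and the turn were not measured directly. A few degrees of slip or wind-up in the grip can't be ruled out. During the first grip the tool drifted about 4 mm along the arm, because my first estimate of the handle position was a few mm off. Contact forces stayed under about 7 N, and I re-centred before the second grip.

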